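Turn the backwards slide carrier round and shut the dryer

TASK

The slide dryer will not shut because the carrier in its right-hand bay was put in back to front and sticks out. Draw that carrier out (slide the door back first if it is in the way of your fingers), turn it round, slide it back in nose first until it bears against the stop at the back of the bay, then push the sliding door along its track until it is shut against the frame and held by its catch. Keep the carrier upright so that no slides fall out, do not ram the carrier or ram or slam the door, and leave the other carrier and the things standing about where they are.

Things in the scene. Friction and masses are not known exactly. Their poses are not given: they have to be found in the camera images.
- dryer: Low grey slide dryer, fixed on the bench, 368 wide x 176 deep x 67 mm high. Origin on the bench under its front face, on the centre line of the right-hand bay; x points into the bays, y to the dryer's left, z up. Two bays side by side (the left one at y = 68 mm); left of them (y 97 to 286 mm) a plain panel. A 3 mm steel plate is its floor and runs 165 mm out in front of the bays (y -85 to 125 mm).
- bay_mouth (a point): Centre of the right-hand bay's mouth, on the steel floor plate (3 mm above the bench), in the plane of the front face; axes as the dryer's. The bay is 59 mm wide, 53 mm high and about 150 mm deep.
- heater_bar (a point): Lower front edge of the heater bar that fills the top of the right-hand bay from here (99 mm in from the mouth) to the back, 31 mm above the floor plate: a carrier's low nose goes under it, the tall end does not. Behind it is an adjustable depth stop, a plate somewhere between 145 and 156 mm in from the mouth; where it is set is not given and is found by pushing.
- roof_edge (a point): Lower front edge of the dryer's roof over the right-hand bay: 56 mm above the bench, 10 mm out in front of the front face (the roof is 11 mm thick and holds the door track). The last bit of pushing a carrier home calls for a finger tilted in under this edge.
- frame_post (a point): Middle of the rubber seal on the frame post that the door shuts against, right of the bays; the post stands 10 mm out from the front face and is 58 mm high.
- door (a joint): Opening of the sliding door in m: 0 shut against the frame post at the right, 0.165 fully open; at first half to fully open (leading edge 64 mm right of the right-hand bay's centre line when shut). It runs 3 to 9 mm in front of the face and drags with about 1.5 N. A sprung roller catch resists from 13 to 6 mm before shut (10 to 12 N of push), then draws it shut; short of that it stays ajar.
- door_pull (a point): Middle of the door's black upright pull, 27.5 mm above the bench and 26 mm in front of the dryer's face; axes as the dryer's. A fin 10 mm thick (y), 35 mm high, reaching 48 mm out from the dryer's face, with a 13 mm round front edge, in the middle of the aluminium door (176 wide x 50 high x 6 mm). Push it sideways from its left.
- carrier_mid (a point): The backwards carrier (black, 144 long x 54 mm wide, 0.15 to 0.3 kg): point at mid-length on its centre line, 20 mm above its underside; x axis points to its nose. x -72 to 12 mm: 40 mm high tray of glass slides; x 12 to 72 mm: nose, 25 mm high. Centre of mass about 7 mm tailward. At first the nose sticks 44 to 53 mm out of the right-hand bay. Home, this point is 73 to 84 mm inside the front face.
- carrier_nose (a point): Middle of the carrier's nose end face, 12.5 mm above its underside. The nose has rounded corners. Fully home it bears against the bay's depth stop.
- carrier_tail (a point): Middle of the carrier's tall tail end face, which bears a blank white label, 20 mm above its underside. Fully home and the right way round this face is 1 to 12 mm inside the dryer's front face.
- neighbour_mid (a point): The same point of the identical second carrier, which sits fully home and the right way round in the left-hand bay: leave it there.
- timer: White lab timer, 28 x 62 x 59 mm, standing on the left rear of the dryer's roof; origin under its middle. Leave alone.
- petri: Closed petri dish, 90 mm across and 14 mm high, on the bench in front of the dryer's left half; origin under its middle. Leave alone.
- marker: Black-capped marker pen, 140 mm long, lying on the bench in front of the dryer's left half, nearer the robot; origin under its middle. Leave alone.
- vial: White screw-cap jar, 44 mm across x 50 mm, on the bench to the right. Leave alone.
- bottle: Bottle, 51 mm across x 100 mm, on the bench to the far right. Leave alone.
Things that resemble listed ones, but are neither listed nor needed, are in the scene too. What is shaped like the part that bears carrier_mid but blue or green is not meant.

How it is judged:
On the way, in this order (a step that is already met when the one before it is completed fails the run):
1. the carrier is drawn out of the bay (x of carrier_mid in the frame of dryer below -0.055 m), for 0.1 s.
2. the carrier is slid in nose first until it bears against the stop of the right-hand bay (contact force between carrier and depth_stop_c0 above 0.5 N and x of carrier_nose in the frame of dryer above 0.143 m and horizontal distance between carrier_mid and bay_mouth below 0.09 m and value of joint door above 0.02 m), for 0.02 s.
At the end, for the whole second after the job is handed in: The door is shut to within 2 mm of the frame and at rest; the carrier is in the right-hand bay nose first and upright, its nose at least 143 mm in from the mouth (the stop stands 145 to 156 mm in); the other carrier is still home (value of joint door below 0.002 m and velocity of joint door between -0.005 and 0.005 m/s and x of carrier_nose in the frame of dryer above 0.143 m and horizontal distance between carrier_mid and bay_mouth below 0.09 m and angle between carrier_mid's own z axis and vertical below 0.06 rad and x of neighbour_mid in the frame of dryer above 0.07 m); the robot touches nothing.
It fails at once if the carrier is tipped by more than about 30 degrees (angle between carrier_mid's own z axis and vertical above 0.52 rad).
It fails at once if the door is rammed or slammed: pressed on the frame's seal with more than 40 N, or shut faster than 0.4 m/s (contact force between door and seal above 40 N or velocity of joint door below -0.4 m/s).
It fails at once if the carrier is rammed: more than 30 N between it and the stop (contact force between carrier and depth_stop_c0 above 30 N).
It fails at once if the other carrier is disturbed by more than 10 mm (distance of neighbour_mid from where it was at the start of the episode above 0.01 m).
It fails at once if something standing about is moved by more than 30 mm (distance of any of timer, petri, marker, vial, bottle from where it was at the start of the episode above 0.03 m).
It also fails if it takes over 72 s, if anything falls off the work surface, if the arm or the gripper's body presses on something with over 40 N, if the wrist force passes 120 N, or if a joint passes its speed limit or range.

ROBOT

A 6-joint arm with a two-finger parallel gripper is mounted at the origin on a cart in front of the work surface, level with it; the furniture and walls round the work are solid. World frame = base frame: x ahead of the robot, y to its left, z up, the work surface at z = 0. Lengths are in m, angles in rad, forces in N, time in s.
With the tool pointing down it reaches from about 0.3 to 0.825 m from the base axis. Payload 5.4 kg.
Tool frame: the origin (TCP) lies where the fingers leave the gripper's body, on its centre line; the fingertips stand 88 mm ahead of it and the grasp point (between the pads) lies 69 mm ahead of it; z points along the fingers, y is the line along which they close (so a half turn about z gives the same grasp; the last joint's range is limited). The gripper opens to 92 mm and grips with 3 to 60 N. Pads are 20 mm wide; open, the fingers measure 128 mm over their backs; the gripper's body (75 mm by 189 mm) begins 69 mm behind the grasp point.
Start: joints at [-1.542, 0.158, 1.597, -0, 1.386, -0.21], TCP at [0.136, -0.559, 0.303] pointing down, gripper open.
Joint ranges: [-2.91, 2.91], [-0.94, 2.29], [0.18, 2.7], [-1.29, 4.43], [0.17, 2.64], [-3, 3]. Speed limits (rad/s): [2.57, 2.57, 3.14, 3.14, 3.14, 3.14].

INTERFACE

Orientations are given as a unit quaternion [w, x, y, z].
In Python, from bench import bot gives the robot as it stands.
- The arm moves only by the tool jog_arm, never from a script. Its argument "targets" is a list of rows, each a list of 2 entries, a list of its own where there are three numbers: the shift along the tool's x, y, z in m, then the turn about the tool's z in rad. In form: [[[x, y, z], roll], ...]. A call has 1 to 10 rows; each row is the pose to reach, as a shift and turn from the pose commanded when the call began, along the tool's axes at that moment; what a row does not reach only later rows make up. A row lasts 1/12 s, in which the tool goes at most 41.7 mm and 7.16 degrees, less where a joint would pass 70% of its speed; a pose out of reach is approached as far as the arm can. A call with a gripper value outside its range is refused whole. "grip" is the opening, from -1 (shut) to 1 (fully open), set as the call begins (left out, the last holds). The fingers move at their own pace and stop on an object; "force" is the grip in N (left out, the last holds). Time passes only in rows, so rows that repeat a pose let the fingers close. It gives the time, the measured TCP pose, the force, the opening and the grip force at its end, in the units of the state.
- bot.get_state(): the state, without advancing time (a new reading comes with each control period).
- bot.grab_frame(name): name is "scene" or "top"; returns (picture, depth): 480x640x3 uint8, red, green, blue; 480x640 float32, m along the optical axis (not along the pixel's ray), 0 where there is no reading.
- bot.camera_info(name): a dict with "intrinsics" (3x3 intrinsics, pixels), "R" (3x3) and "t" (3): a world point X has camera coordinates R X + t. Camera axes: x right, y down, z forward; pixel columns grow to the right and rows downward; lengths in m; the calibration is good to about 2 mm. A picture is of the moment at which its call begins. camera_info takes no time and is no camera call.
- bot.job_done(): hands the job in; it is judged then, once.
The state is a dict: "t": time; "joint_pos": joint angles; "joint_vel": joint speeds; "effort": joint torques, N m; "tool_pos": TCP position; "tool_rot": TCP orientation; "ft_force": force on the tool from outside, world axes, zero at the start; "moment": the same for the moment, N m; "opening": opening from 0.0 (shut) to 1.0 (fully open); "grip_force": force on a finger pad.
Only numpy, scipy, OpenCV 4.12 (cv2) and the standard library are available. Lean on these libraries where they do the work, as an engineer would, in place of code of your own. Each camera call takes 0.05 s, during which the arm holds its last target. There are 200 camera calls.

## Working session

There is one attempt and no reset: what is moved stays moved. The work goes in short steps, Python scripts to look and compute and a tool call to move; the robot and the scene stay as the last step left them, time stands still between calls to the robot, and variables do not carry over. Pictures are saved under pics/ and viewed, at most 10 in all, crops included, and the job is handed in when it is done.

Besides the shell and the picture viewer there is one more tool, called after ">>>" as name(argument=value, ...) on one line, values as JSON. jog_arm: Moves the arm, as the interface text tells. Its arguments: {"type":"object","properties":{"targets":{"type":"array","items":{"type":"array"}},"grip":{"type":"number"},"force":{"type":"number"}},"required":["targets"]}

```bash
ls; mkdir -p pics
python3 - <<'E'
from bench import bot
import cv2,numpy as np
s=bot.get_state();print({k:np.round(v,3) for k,v in s.items()})
for n in("scene","top"):
    p,d=bot.grab_frame(n);cv2.imwrite(f"pics/{n}0.png",p[:,:,::-1]);np.save(f"pics/{n}0.npy",d)
    c=bot.camera_info(n);print(n,np.round(c["intrinsics"],1).tolist(),np.round(c["R"],3).tolist(),np.round(c["t"],3))
E
```

```text
pics
{'t': np.float64(0.0), 'joint_pos': array([-1.542,  0.159,  1.598, -0.   ,  1.386, -0.21 ]), 'joint_vel': array([-0.001,  0.   ,  0.001, -0.001,  0.002,  0.001]), 'effort': array([ 2.0000e-03, -3.8557e+01, -3.2211e+01,  7.0000e-02,  3.8000e-02,
       -0.0000e+00]), 'tool_pos': array([ 0.136, -0.558,  0.302]), 'tool_rot': array([-0.001,  0.993,  0.119,  0.   ]), 'ft_force': array([-0.083,  0.654,  0.137]), 'moment': array([ 0.028, -0.022,  0.017]), 'grip_force': np.float64(0.0), 'opening': np.float64(1.003)}
scene [[480.0, 0.0, 321.4], [0.0, 480.0, 239.8], [0.0, 0.0, 1.0]] [[-0.432, -0.902, -0.019], [-0.443, 0.23, -0.867], [0.786, -0.366, -0.498]] [0.152 0.324 0.982]
top [[483.5, 0.0, 324.0], [0.0, 483.5, 248.8], [0.0, 0.0, 1.0]] [[-0.0, -1.0, -0.006], [-0.985, 0.001, -0.172], [0.172, 0.005, -0.985]] [-0.097  0.568  1.12 ]
```

View pics/scene0.png

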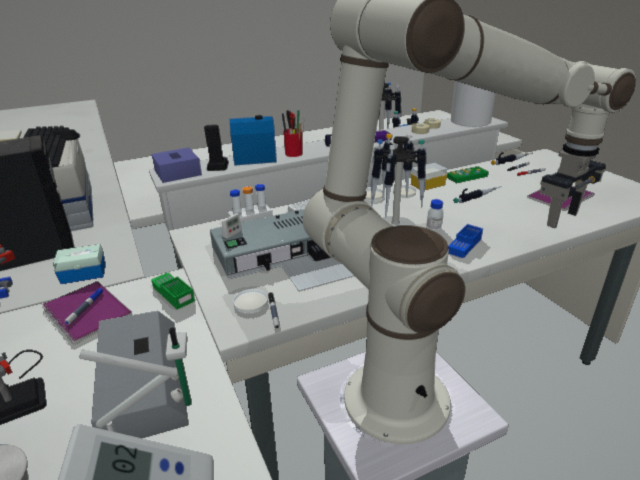

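View pics/top0.png

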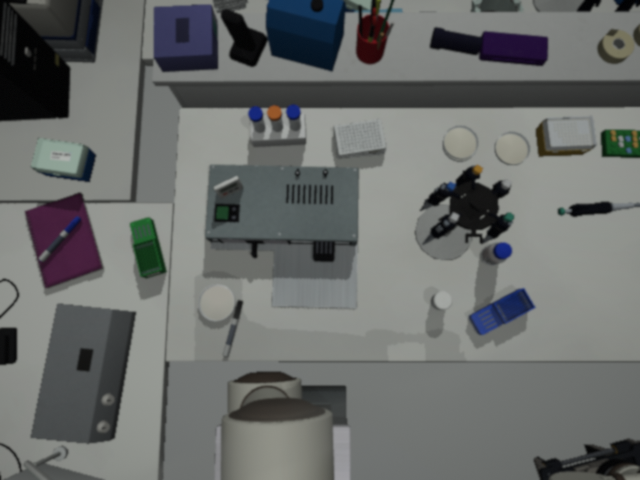

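Black carrier's nose sits at top (323,251) and scene (318,250), sticking out of the right-hand bay. The other candidates are the blue one at top (502,312) and the green one at (148,247), both the wrong colour. The door pull is at (254,248). I'll confirm in an enlarged crop and fit the dryer pose from depth.

```bash
cat > h.py <<'E'
from bench import bot
import cv2,numpy as np
def cloud(n,d):
    c=bot.camera_info(n);K=np.array(c["intrinsics"]);R=np.array(c["R"]);t=np.array(c["t"])
    v,u=np.mgrid[:480,:640]
    P=np.stack([(u-K[0,2])/K[0,0]*d,(v-K[1,2])/K[1,1]*d,d],-1)
    W=(P-t)@R; W[d==0]=np.nan
    return W
E
python3 - <<'E'
from h import *
d=np.load("pics/top0.npy");W=cloud("top",d)
p=cv2.imread("pics/top0.png")
a=cv2.resize(p[160:310,200:370],None,fx=4,fy=4,interpolation=cv2.INTER_CUBIC)
cv2.imwrite("pics/crop0.png",a[:600])
m=np.zeros((480,640),bool);m[160:262,195:370]=1
z=W[...,2]
roof=m&(abs(z-.067)<.006)
P=W[roof];print(len(P),np.median(P[:,2]))
r=cv2.minAreaRect((P[:,:2]*1000).astype(np.float32));print(r,cv2.boxPoints(r))
# carrier nose
mn=np.zeros_like(m);mn[236:268,305:342]=1
for v in range(236,266,2): print(v,[f"{W[v,u,0]*1000:.0f},{W[v,u,1]*1000:.0f},{z[v,u]*1000:.0f}" for u in (308,312,316,320,324,328,332,336,340)])
print("pull")
for v in range(238,260,2): print(v,[f"{W[v,u,0]*1000:.0f},{W[v,u,1]*1000:.0f},{z[v,u]*1000:.0f}" for u in range(246,264,2)])
b=m.copy();b[262:340,195:370]=1
print('bench z',np.nanmedian(z[320:350,240:400]), 'plate',np.nanmedian(z[275:300,285:345]))
# front edge per column
for u in range(215,356,10):
    q=W[200:262,u][abs(z[200:262,u]-.067)<.006];print(u,np.round(q[:,0].min()*1000,1),np.round(q[q[:,0].argmin(),1]*1000,1))
E
```

```text
10682 0.06703766901040965
((680.962890625, 4.992645263671875), (368.1715087890625, 187.13153076171875), 88.57815551757812) [[ 582.85815 -176.71475]
 [ 769.9321  -181.3581 ]
 [ 779.0676   186.70004]
 [ 591.99365  191.34338]]
236 ['595,-60,68', '596,-69,66', '595,-79,67', '596,-88,65', '596,-98,66', '596,-107,67', '595,-117,69', '596,-127,65', '595,-136,68']
238 ['590,-60,68', '591,-69,66', '591,-79,67', '591,-88,65', '591,-98,65', '591,-107,64', '591,-117,65', '591,-127,66', '591,-136,64']
240 ['587,-59,58', '586,-69,64', '586,-79,66', '587,-88,63', '587,-98,60', '586,-107,65', '586,-117,67', '586,-127,65', '586,-136,65']
242 ['593,-57,4', '593,-67,1', '588,-78,28', '588,-88,28', '588,-98,28', '588,-108,27', '589,-117,26', '593,-128,2', '593,-138,1']
244 ['588,-57,2', '588,-67,0', '583,-78,28', '583,-88,28', '583,-98,31', '583,-108,27', '583,-117,31', '588,-128,1', '588,-138,4']
246 ['583,-57,1', '583,-67,2', '579,-78,25', '578,-88,28', '578,-98,27', '577,-107,32', '578,-117,31', '583,-128,1', '583,-138,4']
248 ['578,-57,0', '577,-67,4', '574,-78,26', '573,-88,29', '573,-98,27', '574,
[... 2020 characters left out ...]
65,71,16', '568,69,-1', '568,64,-1', '568,59,0']
254 ['564,100,-6', '563,94,2', '555,81,51', '555,76,47', '556,72,43', '559,70,25', '563,68,2', '563,64,-1', '563,58,3']
256 ['558,98,2', '558,94,1', '558,88,2', '552,78,34', '552,73,36', '555,71,16', '558,69,1', '558,64,-0', '558,58,1']
258 ['552,98,2', '552,93,4', '552,88,2', '552,83,3', '553,79,-3', '553,74,-2', '553,69,-3', '553,64,-3', '553,59,-3']
bench z -0.00014643864903669186 plate 0.00289441771725917
215 593.6 163.3
225 590.7 138.8
235 591.6 115.8
245 591.4 91.6
255 590.7 67.1
265 589.2 43.8
275 588.9 19.6
285 588.6 -4.5
295 587.9 -28.7
305 586.7 -52.3
315 586.5 -76.3
325 586.2 -100.2
335 586.1 -124.2
345 585.8 -148.0
355 583.9 -172.0
```

View pics/crop0.png

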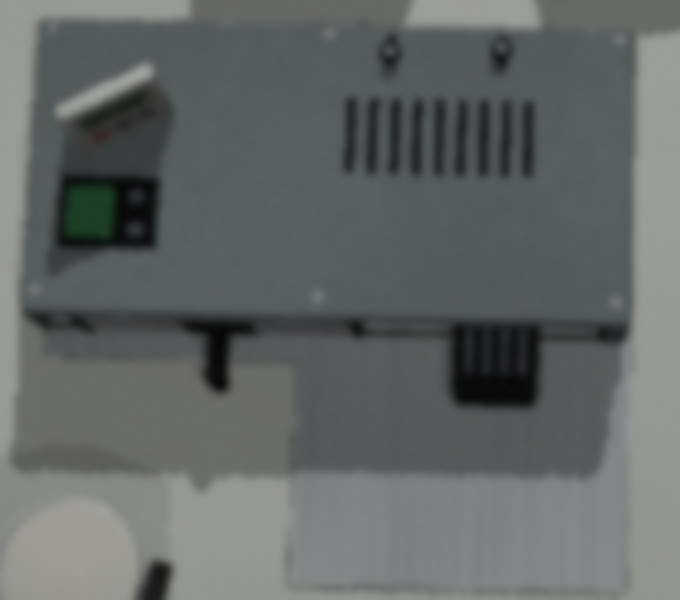

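The crop confirms it: the black ribbed nose at crop (495,365) protrudes from the right-hand bay, and the door pull at crop (217,358) shows the door nearly fully open and clear. The dryer origin is about (595,-95) mm, with yaw about -0.025.

The moves can't tilt the tool, so a finger can't reach under the roof edge. The last push needs either a pusher or another trick, which I'll sort out later. First, move above the nose.

```bash
cat >> h.py <<'E'
O=np.array([.5949,-.0949]);YAW=-.0248
X=np.array([np.cos(YAW),np.sin(YAW)]);Y=np.array([-X[1],X[0]])
def D(x,y): return O+X*x+Y*y      # dryer mm-frame (m) -> world
def toD(p): return np.array([(p-O)@X,(p-O)@Y])
def head(s):
    w,x,y,z=s["tool_rot"]; return np.arctan2(2*(x*y+w*z),1-2*(y*y+z*z))
def go(xy,z,th=None):
    """print shift/roll from the present pose to TCP world xy,z, heading th"""
    s=bot.get_state();h=head(s);th=h if th is None else th
    d=np.asarray(xy)-s["tool_pos"][:2];r=-(th-h);r=(r+np.pi)%(2*np.pi)-np.pi
    print("t",round(float(s["t"]),2),"shift",np.round([d@[np.cos(h),np.sin(h)],d@[np.sin(h),-np.cos(h)],s["tool_pos"][2]-z],4),"roll",round(r,4),"head",round(h,4),"F",np.round(s["ft_force"],1),"q6",round(s["joint_pos"][5],2))
E
python3 -c "
from h import *
go(D(-.03,0),.2,YAW)"
```

```text
t 0.1 shift [ 0.5265 -0.3495  0.1018] roll 0.2636 head 0.2388 F [-0.5 -0.3  0. ] q6 -0.21
```

>>> jog_arm(targets=[[[0.5265,-0.3495,0.05],0.2636],[[0.5265,-0.3495,0.05],0.2636],[[0.5265,-0.3495,0.05],0.2636],[[0.5265,-0.3495,0.05],0.2636],[[0.5265,-0.3495,0.05],0.2636],[[0.5265,-0.3495,0.05],0.2636],[[0.5265,-0.3495,0.05],0.2636],[[0.5265,-0.3495,0.05],0.2636],[[0.5265,-0.3495,0.05],0.2636],[[0.5265,-0.3495,0.05],0.2636]], grip=1)

```text
t: 0.93
tool_pos: [0.4186, -0.2518, 0.2695]
tool_rot: [-0.0, 1.0, -0.012, -0.0]
ft_force: [0.5, -0.6, 0.9]
opening: 1.0
grip_force: 0.0
```

```bash
python3 -c "
from h import *
go(D(-.03,0),.2,YAW)"
```

```text
t 0.93 shift [ 0.1423 -0.1613  0.0695] roll -0.0002 head -0.025 F [ 0.5 -0.6  0.9] q6 0.81
```

>>> jog_arm(targets=[[[0.1423,-0.1613,0.0695],0],[[0.1423,-0.1613,0.0695],0],[[0.1423,-0.1613,0.0695],0],[[0.1423,-0.1613,0.0695],0],[[0.1423,-0.1613,0.0695],0],[[0.1423,-0.1613,0.0695],0],[[0.1423,-0.1613,0.0695],0],[[0.1423,-0.1613,0.0695],0]])

```text
t: 1.6
tool_pos: [0.5637, -0.0954, 0.1995]
tool_rot: [-0.0, 1.0, -0.011, -0.001]
ft_force: [-0.6, 0.0, -0.4]
opening: 0.997
grip_force: 0.0
```

```bash
python3 -c "
from h import *
go(D(-.03,0),.095,YAW)
p,d=bot.grab_frame('top');W=cloud('top',d);z=W[...,2]
# blue carrier
m=(p[...,2].astype(int)-p[...,0]>50)&(abs(W[...,0]-.46)<.08)&(abs(W[...,1]+.47)<.12)&(z>.008)
m[:, :460]=0
P=W[m];print(len(P));r=cv2.minAreaRect((P[:,:2]*1000).astype(np.float32));print(r)
c=np.array(r[0]);a=np.deg2rad(r[2]);
for ax in (a,a+np.pi/2):
  u=(P[:,:2]*1000-c)@[np.cos(ax),np.sin(ax)]
  print(round(ax,3),[(int(b),round(float(np.nanmedian(P[(u>b)&(u<b+12),2])*1000))) for b in range(-78,78,12) if ((u>b)&(u<b+12)).sum()>5])
cv2.imwrite('pics/blue.png',cv2.resize(p[270:350,430:560,::-1],None,fx=5,fy=5,interpolation=2))
"
```

```text
t 1.6 shift [ 0.0012 -0.0013  0.1045] roll 0.002 head -0.0228 F [-0.6  0.  -0.4] q6 1.22
785
((445.7254638671875, -526.5523681640625), (111.14430236816406, 165.81520080566406), 68.26792907714844)
1.192 [(-54, 28), (-42, 26), (-30, 29), (-18, 27), (-6, 26), (6, 25), (18, 24), (30, 24), (42, 25)]
2.762 [(-42, 34), (-30, 29), (-18, 28), (-6, 25), (6, 30), (18, 26), (30, 26), (42, 25), (54, 25), (66, 24)]
```

View pics/blue.png

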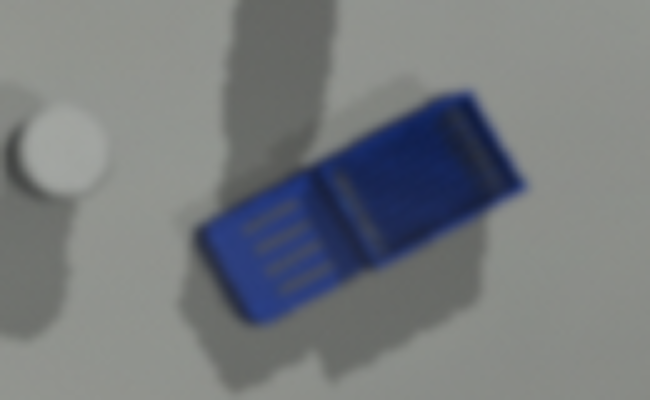

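The blue carrier at crop (360,210) is an empty tray with its nose at lower left (230,270). It's loose on the bench, so it could serve as a pusher. Now grasp the black nose.

>>> jog_arm(targets=[[[0.0012,-0.0013,0.035],0.002],[[0.0012,-0.0013,0.07],0.002],[[0.0012,-0.0013,0.095],0.002],[[0.0012,-0.0013,0.105],0.002],[[0.0012,-0.0013,0.105],0.002],[[0.0012,-0.0013,0.105],0.002]])

```text
t: 2.15
tool_pos: [0.5656, -0.0959, 0.0967]
tool_rot: [0.0, 1.0, -0.014, 0.001]
ft_force: [0.7, 0.4, 0.5]
opening: 0.997
grip_force: 0.0
```

>>> jog_arm(targets=[[[0,0,0],0],[[0,0,0],0],[[0,0,0],0],[[0,0,0],0],[[0,0,0],0],[[0,0,0],0],[[0,0,0],0],[[0,0,0],0]], grip=-1, force=15)

```text
t: 2.82
tool_pos: [0.5654, -0.095, 0.0957]
tool_rot: [0.0, 1.0, -0.013, 0.0]
ft_force: [-1.4, -1.6, 2.9]
opening: 0.586
grip_force: 15.0
```

```bash
python3 -c "
from h import *
go(D(-.03,0),.095,YAW);print(toD(bot.get_state()['tool_pos'][:2]))"
```

```text
t 2.82 shift [-0.0005 -0.0009  0.0007] roll -0.0019 head -0.0267 F [-1.4 -1.6  2.9] q6 1.22
[-0.02953691 -0.00086329]
```

>>> jog_arm(targets=[[[-0.01,0,0],0],[[-0.025,0,0],0],[[-0.04,0,0],0],[[-0.055,0,0],0],[[-0.07,0,0],0],[[-0.085,0,0],0],[[-0.1,0,0],0],[[-0.115,0,0],0],[[-0.125,0,0],0],[[-0.125,0,0],0]])

```text
t: 3.65
tool_pos: [0.4392, -0.0913, 0.0956]
tool_rot: [0.0, 1.0, -0.014, -0.0]
ft_force: [-5.0, -0.9, 6.3]
opening: 0.587
grip_force: 15.0
```

```bash
python3 -c "
from h import *
go(D(-.155,0),.095,YAW);print(toD(bot.get_state()['tool_pos'][:2]))
p,d=bot.grab_frame('top');W=cloud('top',d);cv2.imwrite('pics/out.png',cv2.resize(p[200:380,220:440,::-1],None,fx=3,fy=3))"
```

```text
t 3.65 shift [ 0.0008 -0.0003  0.0006] roll -0.0022 head -0.027 F [-5.  -0.9  6.3] q6 1.12
[-0.15576827 -0.00030673]
```

View pics/out.png

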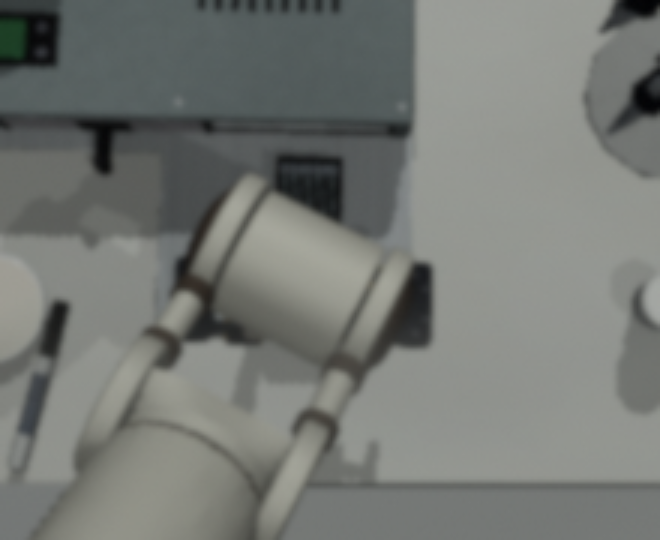

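The carrier is clear of the bay, its tall end at crop (310,160). Regrasp on the tray.

>>> jog_arm(targets=[[[0,0,0],0],[[0,0,0],0],[[0,0,0],0],[[0,0,-0.002],0],[[0.02,0,-0.002],0],[[0.04,0,-0.002],0],[[0.06,0,-0.002],0],[[0.08,0,-0.002],0],[[0.096,0,-0.002],0],[[0.096,0,-0.002],0]], grip=1)

```text
t: 4.53
tool_pos: [0.539, -0.0944, 0.098]
tool_rot: [0.0, 1.0, -0.013, 0.002]
ft_force: [0.6, -0.3, 0.3]
opening: 1.002
grip_force: 0.0
```

>>> jog_arm(targets=[[[0,0,0],0],[[0,0,0],0],[[0,0,0],0],[[0,0,0],0],[[0,0,0],0],[[0,0,0],0],[[0,0,0],0],[[0,0,0],0]], grip=-1, force=30)

```text
t: 5.2
tool_pos: [0.536, -0.0941, 0.0974]
tool_rot: [0.0, 1.0, -0.013, -0.0]
ft_force: [-3.0, -1.0, 2.5]
opening: 0.586
grip_force: 30.0
```

```bash
python3 -c "
from h import *
go(D(-.059,0),.095,YAW);print(toD(bot.get_state()['tool_pos'][:2]))
p,d=bot.grab_frame('scene');cv2.imwrite('pics/sc2.png',cv2.resize(p[180:320,200:400,::-1],None,fx=4,fy=4))"
```

```text
t 5.2 shift [-0.0001 -0.0007  0.0024] roll -0.002 head -0.0268 F [-3.  -1.   2.5] q6 1.2
[-0.05894636 -0.00065666]
```

View pics/sc2.png

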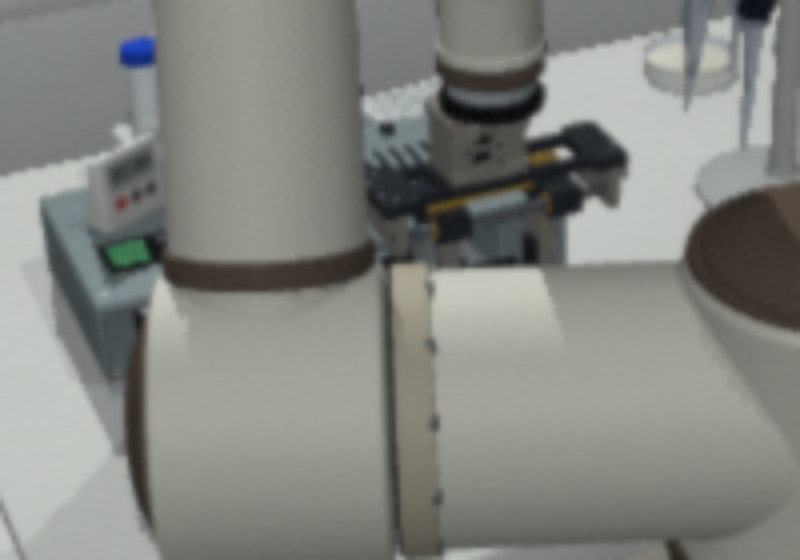

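>>> jog_arm(targets=[[[0,0,-0.004],0],[[-0.006,0,-0.008],-0.03],[[-0.016,0,-0.008],-0.1],[[-0.026,0,-0.008],-0.2],[[-0.036,0,-0.008],-0.3],[[-0.046,0,-0.008],-0.4],[[-0.056,0,-0.008],-0.5],[[-0.066,0,-0.008],-0.6],[[-0.076,0,-0.008],-0.7],[[-0.086,0,-0.008],-0.8]], force=45)

```text
t: 6.08
tool_pos: [0.4496, -0.0914, 0.1052]
tool_rot: [-0.0, 0.925, 0.379, -0.0]
ft_force: [-0.1, 0.1, -3.3]
opening: 0.584
grip_force: 45.0
```

>>> jog_arm(targets=[[[0,0,0],-0.1],[[0,0,0],-0.2],[[0,0,0],-0.3],[[0,0,0],-0.4],[[0,0,0],-0.5],[[0,0,0],-0.6],[[0,0,0],-0.7],[[0,0,0],-0.8],[[0,0,0],-0.9],[[0,0,0],-1.0]])

```text
t: 6.92
tool_pos: [0.45, -0.0914, 0.1051]
tool_rot: [-0.0, 0.63, 0.776, 0.0]
ft_force: [0.4, 0.3, -2.8]
opening: 0.585
grip_force: 45.0
```

>>> jog_arm(targets=[[[0,0,0],-0.1],[[0,0,0],-0.2],[[0,0,0],-0.3],[[0,0,0],-0.4],[[0,0,0],-0.5],[[0,0,0],-0.6],[[0,0,0],-0.7],[[0,0,0],-0.8],[[0,0,0],-0.9],[[0,0,0],-1.0]])

```text
t: 7.75
tool_pos: [0.4499, -0.0914, 0.1051]
tool_rot: [-0.0, 0.181, 0.984, 0.0]
ft_force: [-0.2, -0.2, -4.4]
opening: 0.585
grip_force: 45.0
```

```bash
python3 -c "
from h import *
go(D(-.145,0),.105,YAW+np.pi);print(toD(bot.get_state()['tool_pos'][:2]))"
```

```text
t 7.75 shift [0.     0.0001 0.0001] roll -0.3386 head 2.7782 F [-0.2 -0.2 -4.4] q6 -1.67
[-1.45014770e-01 -1.33608834e-04]
```

>>> jog_arm(targets=[[[0,0,0],-0.1],[[0,0,0],-0.2],[[0,0,0],-0.3],[[0,0,0],-0.339],[[0,0,0],-0.339],[[0,0,0],-0.339]])

```text
t: 8.25
tool_pos: [0.45, -0.0915, 0.1052]
tool_rot: [-0.0, 0.015, 1.0, 0.0]
ft_force: [0.6, -0.1, -3.1]
opening: 0.584
grip_force: 45.0
```

```bash
python3 -c "
from h import *
go(D(-.145,0),.105,YAW+np.pi);print(toD(bot.get_state()['tool_pos'][:2]))
p,d=bot.grab_frame('top');W=cloud('top',d);cv2.imwrite('pics/turned.png',cv2.resize(p[200:380,220:440,::-1],None,fx=3,fy=3))
dx=(W[...,:2]-O)@X;dy=(W[...,:2]-O)@Y;z=W[...,2]
m=(dx>-.1)&(dx<-.012)&(abs(dy)<.05)&(z>.012)&(z<.055)
print(m.sum(),[np.round(np.nanpercentile(q[m]*1000,[0,2,50,98,100]),1) for q in (dx,dy,z)])
for a in np.arange(-.1,-.01,.01):
  k=m&(abs(dx-a)<.005)
  if k.sum()>5: print(round(a,3),np.round([dy[k].min()*1e3,dy[k].max()*1e3,np.median(z[k])*1e3],1))
"
```

```text
t 8.25 shift [0.0001 0.0002 0.0002] roll -0.0059 head 3.1109 F [ 0.6 -0.1 -3.1] q6 -2.01
[-0.14491273 -0.00021298]
262 [array([-69.4, -64.8, -43. , -28.5, -27.8]), array([-25.8, -23.9,  -3.9,  25.7,  28. ]), array([29.7, 31.3, 35.3, 40.7, 43.8])]
-0.06 [-23.8   5.6  35.7]
-0.05 [-23.7  25.4  35.3]
-0.04 [-25.8  28.   35.3]
-0.03 [-25.7  25.9  34.6]
```

View pics/turned.png

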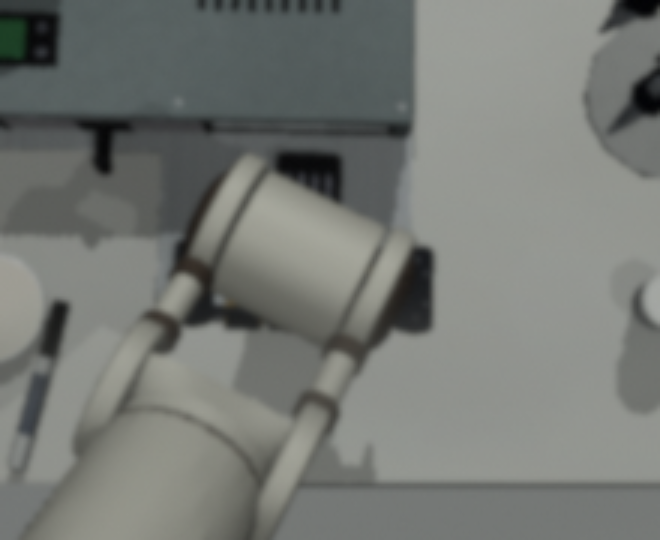

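Nose now faces the bay, centred within 1 mm and level (crop (310,170)). Lower it and slide in.

>>> jog_arm(targets=[[[0,0,0.004],-0.006],[[0,0,0.0075],-0.006],[[-0.008,0,0.0075],-0.006],[[-0.016,0,0.0075],-0.006],[[-0.024,0,0.0075],-0.006],[[-0.032,0,0.0075],-0.006],[[-0.04,0,0.0075],-0.006],[[-0.045,0,0.0075],-0.006],[[-0.045,0,0.0075],-0.006]])

```text
t: 9.05
tool_pos: [0.4964, -0.0932, 0.0979]
tool_rot: [0.0, 0.012, 1.0, -0.0]
ft_force: [0.1, -0.0, -3.4]
opening: 0.584
grip_force: 45.0
```

>>> jog_arm(targets=[[[-0.008,0,0],0],[[-0.016,0,0],0],[[-0.024,0,0],0],[[-0.032,0,0],0],[[-0.04,0,0],0],[[-0.048,0,0],0],[[-0.056,0,0],0],[[-0.064,0,0],0],[[-0.072,0,0],0],[[-0.072,0,0],0]])

```text
t: 9.88
tool_pos: [0.5689, -0.095, 0.0982]
tool_rot: [0.001, 0.012, 1.0, -0.0]
ft_force: [-0.2, 0.1, -3.4]
opening: 0.587
grip_force: 45.0
```

```bash
python3 -c "
from h import *
go(D(-.026,0),.097,YAW+np.pi);print(toD(bot.get_state()['tool_pos'][:2]))"
```

```text
t 9.88 shift [0.     0.0007 0.0012] roll 0.0016 head 3.1184 F [-0.2  0.1 -3.4] q6 -1.92
[-0.02597794 -0.00072223]
```

>>> jog_arm(targets=[[[0,0,0.001],0],[[0,0,0.001],0],[[0,0,0.001],0],[[0,0,0.001],0],[[0,0,0.001],0]], grip=1)

```text
t: 10.3
tool_pos: [0.5672, -0.0948, 0.0971]
tool_rot: [0.0, 0.012, 1.0, -0.0]
ft_force: [0.3, -0.9, -0.6]
opening: 0.926
grip_force: 0.0
```

>>> jog_arm(targets=[[[0,0,-0.02],0],[[0,0,-0.05],0],[[0,0,-0.09],0],[[0,0,-0.13],0],[[0,0,-0.15],0]])

```text
t: 10.72
tool_pos: [0.5687, -0.0953, 0.2526]
tool_rot: [0.004, 0.012, 1.0, -0.001]
ft_force: [0.8, -0.3, 0.4]
opening: 1.001
grip_force: 0.0
```

```bash
cat >> h.py <<'E'
def ray(n,u,v,z):
    c=bot.camera_info(n);K=np.array(c["intrinsics"]);R=np.array(c["R"]);t=np.array(c["t"])
    o=-R.T@t;r=R.T@np.linalg.inv(K)@[u,v,1];return (o+r*(z-o[2])/r[2])[:2]
E
python3 -c "
from h import *
f=lambda a,b,z:ray('top',430+a/5,270+b/5,z)
n1,n2,t1,t2=f(205,230,.022),f(262,322,.022),f(470,92,.04),f(525,187,.04)
n=(n1+n2)/2;t=(t1+t2)/2;print(n,t,'L',np.linalg.norm(n-t),np.linalg.norm(t1-t2),np.linalg.norm(n1-n2))
ax=(n-t)/np.linalg.norm(n-t);phi=np.arctan2(ax[1],ax[0]);print('phi',phi)
print('vial',ray('top',441,300,.05),'bottle',ray('top',501,250,.1))
p,d=bot.grab_frame('top');W=cloud('top',d)
s=(W[...,:2]-(n+t)/2);u=s@ax;v=s@[-ax[1],ax[0]];z=W[...,2]
m=(abs(u)<.09)&(abs(v)<.035)&(z>.012)&(z<.05)
print('hidden?',m.sum(),np.round([np.nanpercentile(u[m]*1e3,[1,99]),np.nanpercentile(v[m]*1e3,[1,99])]),1)
for a in range(-70,71,20):
  k=m&(abs(u*1e3-a)<8);print(a,k.sum(),np.round([np.median(z[k])*1e3,np.percentile(z[k],95)*1e3,np.percentile(v[k]*1e3,2),np.percentile(v[k]*1e3,98)],1))
g=(n+t)/2-ax*.03
go(g,.2,phi)
dx=(W[...,:2]-O)@X;dy=(W[...,:2]-O)@Y
m=(dx>-.09)&(dx<-.012)&(abs(dy)<.05)&(z>.012)&(z<.055)
print('black',m.sum(),np.round([np.nanpercentile(dx[m]*1e3,[1,99]),np.nanpercentile(dy[m]*1e3,[1,99])],1))
"
```

```text
[ 0.38549773 -0.46468041] [ 0.44962578 -0.58858607] L 0.13951709678802196 0.05075067118697969 0.05034384107127464
phi 2.0483894239761145
vial [ 0.44395578 -0.37492604] bottle [ 0.55541217 -0.50606309]
hidden? 1342 [[-69.  74.]
 [-30.  24.]] 1
-70 104 [ 33.   41.  -29.6  21.9]
-50 119 [ 30.2  40.  -29.5  23.7]
-30 114 [ 30.6  39.8 -29.5  23.8]
-10 111 [ 31.1  41.1 -29.6  23.2]
10 179 [ 30.8  40.6 -29.3  23.8]
30 154 [ 24.6  28.5 -28.7  23.2]
50 157 [ 24.7  28.7 -29.3  22.9]
70 141 [ 24.4  28.2 -29.1  22.6]
t 10.77 shift [ 0.1281 -0.4606  0.0556] roll 1.07 head 3.1184 F [ 1.7 -0.4  2.7] q6 -1.92
black 139 [[-54.5 -13.5]
 [ -5.9  28.1]]
```

```bash
python3 -c "
from h import *
p,d=bot.grab_frame('top');W=cloud('top',d);Q=W[150:270,405:530].reshape(-1,3)
for a,b in ((.06,.12),(.12,.2),(.2,.3),(.3,.5)):
  k=Q[(Q[:,2]>a)&(Q[:,2]<b)];print(a,len(k),len(k) and np.round([k[:,:2].min(0),k[:,:2].max(0)],3).tolist())
go((.36,-.25),.25,2.5)
go((.4329,-.5496),.25,2.048)"
```

```text
0.06 447 [[0.533, -0.53], [0.658, -0.323]]
0.12 257 [[0.565, -0.47], [0.696, -0.319]]
0.2 2957 [[0.544, -0.469], [0.702, -0.32]]
0.3 795 [[0.577, -0.46], [0.69, -0.335]]
t 10.82 shift [ 0.2058 -0.1592  0.0025] roll 0.6183 head 3.1183 F [ 0.1 -0.6 -0.3] q6 -1.92
t 10.82 shift [ 0.126  -0.457   0.0025] roll 1.0703 head 3.1183 F [ 0.1 -0.6 -0.3] q6 -1.92
```

>>> jog_arm(targets=[[[0.033,-0.026,0],0.1],[[0.066,-0.051,0],0.2],[[0.099,-0.077,0],0.3],[[0.132,-0.102,0],0.4],[[0.165,-0.128,0],0.5],[[0.198,-0.153,0],0.6],[[0.2,-0.19,0],0.7],[[0.19,-0.23,0],0.8],[[0.18,-0.27,0],0.9],[[0.17,-0.31,0],1.0]])

```text
t: 11.65
tool_pos: [0.3892, -0.402, 0.2452]
tool_rot: [-0.001, 0.492, 0.87, 0.001]
ft_force: [-0.1, -0.0, 1.1]
opening: 0.998
grip_force: 0.0
```

```bash
python3 -c "
from h import *
go((.4329,-.5496),.15,2.048)"
```

```text
t 11.65 shift [-0.149  -0.0386  0.0952] roll 0.0641 head 2.1121 F [-0.1 -0.   1.1] q6 -1.56
```

>>> jog_arm(targets=[[[-0.037,-0.0096,0.01],0.064],[[-0.074,-0.019,0.02],0.064],[[-0.111,-0.029,0.04],0.064],[[-0.149,-0.0386,0.06],0.064],[[-0.149,-0.0386,0.08],0.064],[[-0.149,-0.0386,0.095],0.064],[[-0.149,-0.0386,0.095],0.064],[[-0.149,-0.0386,0.095],0.064],[[-0.149,-0.0386,0.095],0.064]])

```text
t: 12.4
tool_pos: [0.4349, -0.5474, 0.1532]
tool_rot: [0.001, 0.517, 0.856, -0.0]
ft_force: [0.6, -0.2, 0.7]
opening: 0.998
grip_force: 0.0
```

```bash
python3 -c "
from h import *
go((.4329,-.5496),.103,2.048)"
```

```text
t 12.4 shift [-0.001  -0.0028  0.0502] roll 0.0069 head 2.0549 F [ 0.6 -0.2  0.7] q6 -1.56
```

>>> jog_arm(targets=[[[-0.001,-0.0028,0.02],0.007],[[-0.001,-0.0028,0.04],0.007],[[-0.001,-0.0028,0.05],0.007],[[-0.001,-0.0028,0.05],0.007],[[-0.001,-0.0028,0.05],0.007]])

```text
t: 12.82
tool_pos: [0.4328, -0.55, 0.1029]
tool_rot: [0.0, 0.52, 0.854, -0.0]
ft_force: [-0.2, -0.2, 0.8]
opening: 1.0
grip_force: 0.0
```

>>> jog_arm(targets=[[[0,0,0],0],[[0,0,0],0],[[0,0,0],0],[[0,0,0],0],[[0,0,0],0],[[0,0,0],0],[[0,0,0],0],[[0,0,0],0]], grip=-1, force=40)

```text
t: 13.48
tool_pos: [0.4325, -0.5504, 0.1021]
tool_rot: [0.0, 0.52, 0.854, -0.0]
ft_force: [-0.3, 0.3, 2.7]
opening: 0.585
grip_force: 40.0
```

```bash
python3 -c "
from h import *
go((.36,-.30),.2,1.2)"
```

```text
t 13.48 shift [ 0.2557  0.0504 -0.0979] roll 0.8472 head 2.0472 F [-0.3  0.3  2.7] q6 -1.55
```

>>> jog_arm(targets=[[[0,0,-0.03],0],[[0,0,-0.07],0],[[0,0,-0.1],0],[[0.035,0.007,-0.1],0.1],[[0.075,0.015,-0.1],0.2],[[0.115,0.022,-0.1],0.3],[[0.155,0.03,-0.1],0.4],[[0.19,0.037,-0.1],0.5],[[0.225,0.044,-0.1],0.6],[[0.255,0.05,-0.1],0.7]])

```text
t: 14.32
tool_pos: [0.359, -0.2979, 0.2009]
tool_rot: [-0.001, 0.783, 0.622, 0.0]
ft_force: [-0.6, -0.7, -2.3]
opening: 0.582
grip_force: 40.0
```

```bash
python3 -c "
from h import *
go(D(-.175,0),.15,YAW)"
```

```text
t 14.32 shift [0.2158 0.0124 0.0509] roll 1.3672 head 1.3424 F [-0.6 -0.7 -2.3] q6 -0.72
```

>>> jog_arm(targets=[[[0.025,0.0015,0],0.115],[[0.05,0.003,0],0.23],[[0.08,0.005,0],0.345],[[0.11,0.006,0],0.46],[[0.14,0.008,0],0.575],[[0.165,0.01,0],0.69],[[0.19,0.011,0],0.805],[[0.2158,0.0124,0],0.92],[[0.2158,0.0124,0],1.035],[[0.2158,0.0124,0.02],1.15]])

```text
t: 15.15
tool_pos: [0.4222, -0.0925, 0.1845]
tool_rot: [0.002, 0.995, 0.097, 0.003]
ft_force: [0.7, -1.2, -1.5]
opening: 0.585
grip_force: 40.0
```

```bash
python3 -c "
from h import *
go(D(-.175,0),.14,YAW)"
```

```text
t 15.15 shift [-0.0018 -0.0024  0.0445] roll 0.2192 head 0.1944 F [ 0.7 -1.2 -1.5] q6 0.88
```

>>> jog_arm(targets=[[[-0.0018,-0.0024,0],0.11],[[-0.0018,-0.0024,0.015],0.219],[[-0.0018,-0.0024,0.03],0.219],[[-0.0018,-0.0024,0.0445],0.219],[[-0.0018,-0.0024,0.0445],0.219],[[-0.0018,-0.0024,0.0445],0.219]])

```text
t: 15.65
tool_pos: [0.417, -0.0905, 0.1366]
tool_rot: [-0.001, 1.0, -0.011, -0.001]
ft_force: [-0.4, 0.1, -0.4]
opening: 0.583
grip_force: 40.0
```

```bash
python3 -c "
from h import *
go(D(-.175,0),.107,YAW)
p,d=bot.grab_frame('top');W=cloud('top',d);z=W[...,2]
dx=(W[...,:2]-O)@X;dy=(W[...,:2]-O)@Y
b=(p[...,2].astype(int)-p[...,0]>40)&(dx>-.13)&(dx<-.02)&(abs(dy)<.05)
print('blue',b.sum(),np.round([np.nanpercentile(q[b]*1e3,[1,50,99]) for q in (dx,dy,z)],1))
for a in (-105,-95,-85,-75):
  k=b&(abs(dx*1e3-a)<5);print(a,k.sum(),k.any() and np.round([dy[k].min()*1e3,dy[k].max()*1e3,np.median(z[k])*1e3],1))
cv2.imwrite('pics/push.png',cv2.resize(p[200:380,220:440,::-1],None,fx=3,fy=3))"
```

```text
t 15.65 shift [0.003  0.     0.0296] roll 0.003 head -0.0218 F [-0.4  0.1 -0.4] q6 1.09
blue 179 [[-108.5  -89.5  -79.6]
 [ -24.9   -7.5   25.9]
 [   1.6   59.1   63.7]]
-105 18 [-25.   -7.8  59.5]
-95 64 [-25.   13.9  58.8]
-85 92 [-24.1  26.   59.2]
-75 4 [-24.4  -7.2  55.7]
```

View pics/push.png

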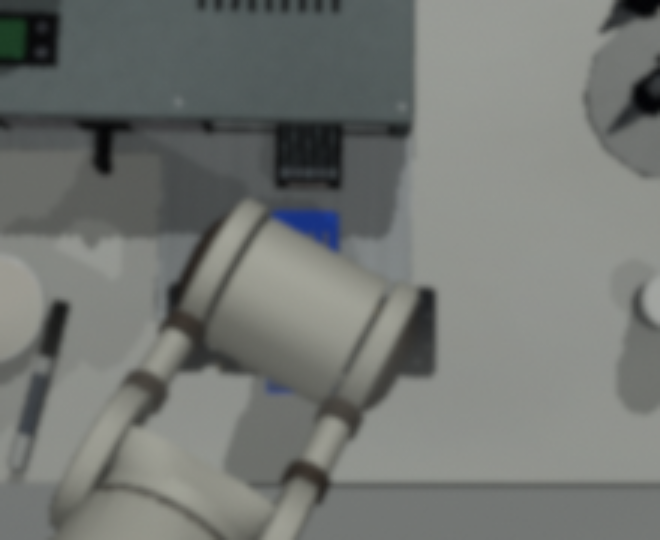

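Blue nose at crop (307,215) is lined up behind the black carrier's tail at (308,185). Lower it and push slowly.

>>> jog_arm(targets=[[[0.003,0,0.015],0.003],[[0.003,0,0.0295],0.003],[[0.003,0,0.0295],0.003],[[0.009,0,0.0295],0.003],[[0.014,0,0.0295],0.003],[[0.019,0,0.0295],0.003],[[0.024,0,0.0295],0.003],[[0.029,0,0.0295],0.003],[[0.034,0,0.0295],0.003]], force=20)

```text
t: 16.45
tool_pos: [0.4522, -0.0917, 0.1081]
tool_rot: [0.0, 1.0, -0.012, -0.0]
ft_force: [-2.3, -0.2, -0.7]
opening: 0.585
grip_force: 20.0
```

>>> jog_arm(targets=[[[0.004,0,0],0],[[0.008,0,0],0],[[0.012,0,0],0],[[0.016,0,0],0],[[0.02,0,0],0],[[0.024,0,0],0],[[0.028,0,0],0],[[0.032,0,0],0],[[0.034,0,0],0],[[0.034,0,0],0]])

```text
t: 17.28
tool_pos: [0.4865, -0.0926, 0.1079]
tool_rot: [0.0, 1.0, -0.012, 0.001]
ft_force: [0.3, 0.5, -0.9]
opening: 0.585
grip_force: 20.0
```

```bash
python3 -c "
from h import *
go(D(-.1,0),.107,YAW);print(toD(bot.get_state()['tool_pos'][:2]))"
```

```text
t 17.28 shift [ 0.0084 -0.0004  0.0009] roll 0.0 head -0.0248 F [ 0.3  0.5 -0.9] q6 1.16
[-0.10844688 -0.00043191]
```

>>> jog_arm(targets=[[[0.001,0,0],0],[[0.002,0,0],0],[[0.003,0,0],0],[[0.004,0,0],0],[[0.005,0,0],0],[[0.006,0,0],0],[[0.007,0,0],0]])

```text
t: 17.87
tool_pos: [0.4928, -0.0927, 0.1078]
tool_rot: [-0.0, 1.0, -0.012, -0.0]
ft_force: [-2.6, -0.7, -1.9]
opening: 0.587
grip_force: 20.0
```

>>> jog_arm(targets=[[[0.001,0,0],0],[[0.002,0,0],0],[[0.003,0,0],0]])

```text
t: 18.12
tool_pos: [0.4959, -0.0928, 0.1079]
tool_rot: [-0.0, 1.0, -0.012, 0.0]
ft_force: [-2.1, 0.7, -0.1]
opening: 0.585
grip_force: 20.0
```

>>> jog_arm(targets=[[[0.001,0,0],0],[[0.002,0,0],0],[[0.003,0,0],0]])

```text
t: 18.37
tool_pos: [0.4989, -0.0928, 0.1078]
tool_rot: [-0.0, 1.0, -0.012, -0.0]
ft_force: [-2.1, 0.1, -0.9]
opening: 0.586
grip_force: 20.0
```

>>> jog_arm(targets=[[[0.001,0,0],0],[[0.002,0,0],0]])

```text
t: 18.53
tool_pos: [0.5008, -0.0929, 0.1078]
tool_rot: [-0.0, 1.0, -0.012, -0.0]
ft_force: [-1.5, -0.3, -1.4]
opening: 0.584
grip_force: 20.0
```

>>> jog_arm(targets=[[[0.001,0,0],0],[[0.002,0,0],0]])

```text
t: 18.7
tool_pos: [0.5029, -0.0929, 0.1078]
tool_rot: [-0.0, 1.0, -0.012, -0.0]
ft_force: [-2.4, -0.8, -0.1]
opening: 0.582
grip_force: 20.0
```

>>> jog_arm(targets=[[[0.001,0,0],0],[[0.002,0,0],0]])

```text
t: 18.87
tool_pos: [0.5049, -0.093, 0.1079]
tool_rot: [-0.0, 1.0, -0.012, 0.0]
ft_force: [-1.3, 0.4, -2.5]
opening: 0.586
grip_force: 20.0
```

>>> jog_arm(targets=[[[0.001,0,0],0],[[0.0015,0,0],0]])

```text
t: 19.03
tool_pos: [0.5054, -0.093, 0.1076]
tool_rot: [-0.0, 1.0, -0.012, -0.001]
ft_force: [-7.8, -0.3, 2.9]
opening: 0.586
grip_force: 20.0
```

Force jumped to 7.8 N: it's on the stop. Press slightly more, hold, then withdraw.

>>> jog_arm(targets=[[[0.0004,0,0],0],[[0.0004,0,0],0],[[0.0004,0,0],0],[[0.0004,0,0],0]])

```text
t: 19.37
tool_pos: [0.5055, -0.0929, 0.1075]
tool_rot: [-0.0, 1.0, -0.012, -0.002]
ft_force: [-7.5, -1.2, 1.5]
opening: 0.587
grip_force: 20.0
```

```bash
python3 -c "
from h import *
go(D(-.18,0),.107,YAW);print(toD(bot.get_state()['tool_pos'][:2]))"
```

```text
t 19.37 shift [-0.0906 -0.0003  0.0005] roll 0.0003 head -0.0245 F [-7.5 -1.2  1.5] q6 1.18
[-0.0894219  -0.00025138]
```

>>> jog_arm(targets=[[[-0.01,0,0],0],[[-0.03,0,-0.001],0],[[-0.06,0,-0.001],0],[[-0.09,0,-0.001],0],[[-0.1,0,-0.03],0],[[-0.1,0,-0.06],0],[[-0.1,0,-0.09],0],[[-0.1,0,-0.09],0]], force=40)

```text
t: 20.03
tool_pos: [0.4102, -0.0925, 0.2042]
tool_rot: [0.003, 1.0, -0.013, 0.006]
ft_force: [0.8, -0.4, -2.1]
opening: 0.582
grip_force: 40.0
```

```bash
python3 -c "
from h import *
go((.36,-.30),.2,1.3)
p,d=bot.grab_frame('top');W=cloud('top',d);z=W[...,2]
p,d=bot.grab_frame('scene');W2=cloud('scene',d)
dx=(W2[...,:2]-O)@X;dy=(W2[...,:2]-O)@Y;z=W2[...,2]
m=(dx>-.05)&(dx<.03)&(abs(dy)<.026)&(z>.008)&(z<.04);print(m.sum(),m.any() and np.round(np.nanpercentile(dx[m]*1e3,[5,50,95]),1))"
```

```text
t 20.03 shift [-0.045   0.2087  0.0042] roll -1.325 head -0.025 F [ 0.8 -0.4 -2.1] q6 1.08
25 [ 5.9  9.4 23.7]
```

The tail reads about 9 mm inside the face, so it's home. Now put the blue carrier back where it was.

>>> jog_arm(targets=[[[-0.005,0.02,0],-0.115],[[-0.01,0.04,0],-0.23],[[-0.015,0.065,0],-0.345],[[-0.02,0.09,0],-0.46],[[-0.025,0.115,0],-0.575],[[-0.03,0.14,0],-0.69],[[-0.035,0.16,0],-0.805],[[-0.04,0.18,0],-0.92],[[-0.043,0.2,0],-1.035],[[-0.045,0.2087,0],-1.15]])

```text
t: 20.97
tool_pos: [0.3557, -0.2997, 0.196]
tool_rot: [-0.001, 0.845, 0.535, -0.0]
ft_force: [-0.4, 0.1, -2.2]
opening: 0.585
grip_force: 40.0
```

```bash
python3 -c "
from h import *
go((.4325,-.5504),.2,2.047)"
```

```text
t 20.97 shift [-0.1939  0.1766 -0.004 ] roll -0.9177 head 1.1293 F [-0.4  0.1 -2.2] q6 -0.52
```

>>> jog_arm(targets=[[[-0.018,0.016,0],-0.115],[[-0.04,0.036,0],-0.23],[[-0.06,0.055,0],-0.345],[[-0.085,0.077,0],-0.46],[[-0.11,0.1,0],-0.575],[[-0.135,0.123,0],-0.69],[[-0.16,0.146,0],-0.805],[[-0.18,0.165,0],-0.918],[[-0.1939,0.1766,0],-0.918],[[-0.1939,0.1766,0],-0.918]])

```text
t: 21.8
tool_pos: [0.432, -0.5517, 0.1946]
tool_rot: [-0.001, 0.523, 0.853, 0.0]
ft_force: [-0.0, 0.6, -2.1]
opening: 0.586
grip_force: 40.0
```

```bash
python3 -c "
from h import *
go((.4325,-.5504),.1035,2.047)"
```

```text
t 21.8 shift [0.0009 0.001  0.0911] roll -0.0054 head 2.0416 F [-0.   0.6 -2.1] q6 -1.55
```

>>> jog_arm(targets=[[[0.001,0.001,0.03],-0.005],[[0.001,0.001,0.06],-0.005],[[0.001,0.001,0.08],-0.005],[[0.001,0.001,0.086],-0.005],[[0.001,0.001,0.09],-0.005],[[0.001,0.001,0.0915],-0.005],[[0.001,0.001,0.0915],-0.005]])

```text
t: 22.38
tool_pos: [0.4331, -0.5483, 0.1073]
tool_rot: [0.001, 0.52, 0.854, -0.0]
ft_force: [0.4, 0.0, -1.4]
opening: 0.586
grip_force: 40.0
```

>>> jog_arm(targets=[[[0,0,0],0],[[0,0,0],0],[[0,0,0],0],[[0,0,0],0],[[0,0,0],0],[[0,0,-0.03],0],[[0,0,-0.07],0],[[0,0,-0.11],0],[[0,0,-0.14],0],[[0,0,-0.15],0]], grip=1)

```text
t: 23.22
tool_pos: [0.4339, -0.5498, 0.2639]
tool_rot: [0.005, 0.52, 0.854, -0.003]
ft_force: [0.3, -0.3, 1.2]
opening: 1.002
grip_force: 0.0
```

```bash
python3 -c "
from h import *
go((.36,-.25),.25,1.6)
p,d=bot.grab_frame('top');W=cloud('top',d);z=W[...,2]
dx=(W[...,:2]-O)@X;dy=(W[...,:2]-O)@Y
m=(dx>-.05)&(dx<-.018)&(dy>.12)&(dy<.21)&(z>.025)&(z<.055);print('pull',m.sum(),np.round([np.nanpercentile(q[m]*1e3,[2,50,98]) for q in (dx,dy,z)],1))
m=(dx>-.05)&(dx<-.011)&(abs(dy)<.04)&(z>.012)&(z<.055);print('black out',m.sum())
"
```

```text
t 23.22 shift [0.3003 0.0721 0.0139] roll 0.4483 head 2.0483 F [ 0.3 -0.3  1.2] q6 -1.55
pull 67 [[-46.9 -33.7 -18.8]
 [164.5 169.  175.8]
 [ 31.2  43.5  49.1]]
black out 0
```

The blue carrier is back in its place, and nothing of the black one protrudes. The door pull is at dryer y≈169 mm. Close the fingers and go to its left side.

>>> jog_arm(targets=[[[0.035,0.008,0],0.1],[[0.075,0.018,0],0.2],[[0.115,0.027,0],0.3],[[0.15,0.036,0],0.4],[[0.19,0.045,0],0.5],[[0.225,0.054,0],0.6],[[0.265,0.063,0],0.72],[[0.3,0.072,0],0.84],[[0.325,0.082,0],0.96],[[0.35,0.1,0],1.08]], grip=-1, force=20)

```text
t: 24.1
tool_pos: [0.3591, -0.189, 0.2542]
tool_rot: [-0.002, 0.887, 0.462, -0.001]
ft_force: [0.4, -0.3, -0.2]
opening: 0.3
grip_force: 0.0
```

```bash
python3 -c "
from h import *
go(D(-.036,.210),.25,YAW)"
```

```text
t 24.1 shift [ 0.3674 -0.0065  0.0042] roll 0.9859 head 0.9611 F [ 0.4 -0.3 -0.2] q6 -0.17
```

>>> jog_arm(targets=[[[0.04,0,0],0.12],[[0.08,0,0],0.24],[[0.12,-0.001,0],0.36],[[0.16,-0.002,0],0.48],[[0.2,-0.003,0],0.6],[[0.24,-0.004,0],0.72],[[0.28,-0.005,0],0.84],[[0.32,-0.006,0],0.96],[[0.355,-0.0065,0],0.986],[[0.3674,-0.0065,0],0.986]])

```text
t: 24.93
tool_pos: [0.5584, 0.1094, 0.254]
tool_rot: [0.0, 1.0, -0.012, -0.002]
ft_force: [0.4, -0.0, 1.4]
opening: 0.006
grip_force: 0.0
```

```bash
python3 -c "
from h import *
go(D(-.036,.210),.1025,YAW)"
```

```text
t 24.93 shift [ 0.0056 -0.0066  0.1515] roll 0.0016 head -0.0232 F [ 0.4 -0.   1.4] q6 1.58
```

>>> jog_arm(targets=[[[0.0056,-0.0066,0.03],0.0016],[[0.0056,-0.0066,0.065],0.0016],[[0.0056,-0.0066,0.1],0.0016],[[0.0056,-0.0066,0.13],0.0016],[[0.0056,-0.0066,0.145],0.0016],[[0.0056,-0.0066,0.1515],0.0016],[[0.0056,-0.0066,0.1515],0.0016]])

```text
t: 25.52
tool_pos: [0.5622, 0.1143, 0.1017]
tool_rot: [-0.0, 1.0, -0.01, -0.003]
ft_force: [-0.6, 0.4, -0.5]
opening: 0.005
grip_force: 0.0
```

>>> jog_arm(targets=[[[0,0.004,0],0],[[0,0.008,0],0],[[0,0.012,0],0],[[0,0.016,0],0],[[0,0.02,0],0],[[0,0.024,0],0],[[0,0.028,0],0],[[0,0.032,0],0],[[0,0.036,0],0],[[0,0.04,0],0]])

```text
t: 26.35
tool_pos: [0.5637, 0.0739, 0.105]
tool_rot: [-0.0, 1.0, -0.01, 0.0]
ft_force: [1.5, 1.1, 1.6]
opening: 0.002
grip_force: 0.9
```

```bash
python3 -c "
from h import *
go(D(-.036,.18),.1025,YAW);print(toD(bot.get_state()['tool_pos'][:2]))"
```

```text
t 26.35 shift [-0.0006 -0.012   0.0025] roll 0.0054 head -0.0194 F [1.5 1.1 1.6] q6 1.51
[-0.03533234  0.16798428]
```

>>> jog_arm(targets=[[[0,0.005,0],0.005],[[0,0.012,0],0.005],[[0,0.02,0],0.005],[[0,0.028,0],0.005],[[0,0.036,0],0.005],[[0,0.044,0],0.005],[[0,0.052,0],0.005],[[0,0.06,0],0.005],[[0,0.067,0],0.005],[[0,0.07,0],0.005]])

```text
t: 27.18
tool_pos: [0.562, 0.0031, 0.1047]
tool_rot: [0.0, 1.0, -0.013, -0.0]
ft_force: [0.6, 1.7, 1.5]
opening: 0.004
grip_force: 0.9
```

>>> jog_arm(targets=[[[0,0.003,0],0],[[0,0.007,0],0],[[0,0.011,0],0],[[0,0.015,0],0],[[0,0.019,0],0],[[0,0.022,0],0],[[0,0.025,0],0],[[0,0.025,0],0]])

```text
t: 27.85
tool_pos: [0.5615, -0.0213, 0.1048]
tool_rot: [0.0, 1.0, -0.012, -0.0]
ft_force: [0.6, -0.3, -0.2]
opening: 0.007
grip_force: 0.1
```

```bash
python3 -c "
from h import *
go(D(-.036,.047),.1025,YAW);print(toD(bot.get_state()['tool_pos'][:2]))
p,d=bot.grab_frame('top');W=cloud('top',d);cv2.imwrite('pics/door.png',cv2.resize(p[200:320,240:400,::-1],None,fx=4,fy=4))
z=W[...,2];dx=(W[...,:2]-O)@X;dy=(W[...,:2]-O)@Y
m=(dx>-.05)&(dx<-.016)&(dy>.0)&(dy<.12)&(z>.03)&(z<.055);print('pull',m.sum(),m.any() and np.round([np.nanpercentile(q[m]*1e3,[2,50,98]) for q in (dx,dy,z)],1))
"
```

```text
t 27.85 shift [-0.0008  0.0257  0.0023] roll 0.0001 head -0.0247 F [ 0.6 -0.3 -0.2] q6 1.34
[-0.03518595  0.07271955]
pull 0 False
```

View pics/door.png

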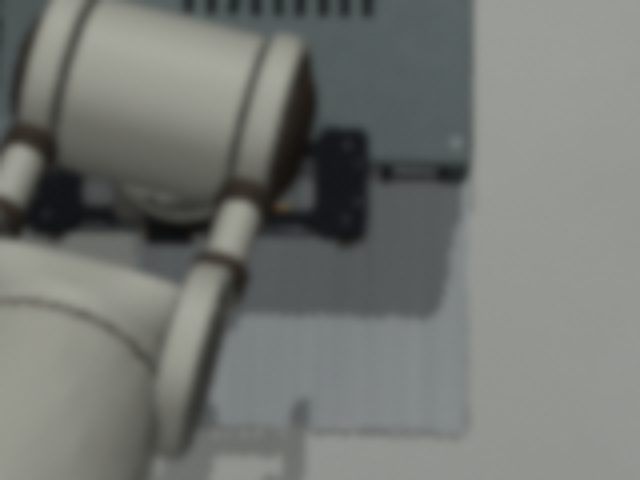

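The gripper hides the pull, so I'll go by force: short steps up to and through the catch.

>>> jog_arm(targets=[[[0,0.002,0],0],[[0,0.004,0],0],[[0,0.006,0],0],[[0,0.008,0],0]])

```text
t: 28.23
tool_pos: [0.5614, -0.0287, 0.1048]
tool_rot: [-0.0, 1.0, -0.012, -0.0]
ft_force: [-0.0, 0.9, 0.1]
opening: 0.0
grip_force: 0.8
```

>>> jog_arm(targets=[[[0,0.0015,0],0],[[0,0.003,0],0],[[0,0.004,0],0]])

```text
t: 28.48
tool_pos: [0.5613, -0.0328, 0.1048]
tool_rot: [-0.0, 1.0, -0.012, -0.0]
ft_force: [0.1, 1.8, -0.6]
opening: 0.005
grip_force: 0.8
```

>>> jog_arm(targets=[[[0,0.0015,0],0],[[0,0.003,0],0],[[0,0.004,0],0]])

```text
t: 28.73
tool_pos: [0.5612, -0.0369, 0.1048]
tool_rot: [0.0, 1.0, -0.012, -0.0]
ft_force: [0.3, 2.0, -0.2]
opening: 0.003
grip_force: 0.7
```

>>> jog_arm(targets=[[[0,0.001,0],0],[[0,0.002,0],0],[[0,0.003,0],0]])

```text
t: 28.98
tool_pos: [0.5611, -0.0393, 0.1048]
tool_rot: [-0.001, 1.0, -0.012, -0.0]
ft_force: [0.5, 5.1, -1.0]
opening: 0.005
grip_force: 2.8
```

>>> jog_arm(targets=[[[0,0.001,0],0],[[0,0.002,0],0],[[0,0.003,0],0]])

```text
t: 29.23
tool_pos: [0.561, -0.0409, 0.1047]
tool_rot: [-0.002, 1.0, -0.013, -0.0]
ft_force: [1.6, 10.9, 0.1]
opening: 0.007
grip_force: 5.6
```

>>> jog_arm(targets=[[[0,0.001,0],0],[[0,0.002,0],0]])

```text
t: 29.4
tool_pos: [0.561, -0.0424, 0.1047]
tool_rot: [-0.002, 1.0, -0.013, -0.0]
ft_force: [1.5, 12.8, 0.6]
opening: 0.003
grip_force: 6.2
```

>>> jog_arm(targets=[[[0,0.001,0],0],[[0,0.002,0],0]])

```text
t: 29.57
tool_pos: [0.5609, -0.0445, 0.1047]
tool_rot: [-0.002, 1.0, -0.012, -0.0]
ft_force: [1.3, 9.5, 0.4]
opening: 0.001
grip_force: 5.1
```

>>> jog_arm(targets=[[[0,0.001,0],0],[[0,0.002,0],0]])

```text
t: 29.73
tool_pos: [0.5608, -0.0475, 0.1048]
tool_rot: [-0.001, 1.0, -0.012, -0.0]
ft_force: [0.3, 5.0, -0.2]
opening: 0.006
grip_force: 2.3
```

>>> jog_arm(targets=[[[0,0.001,0],0],[[0,0.001,0],0]])

```text
t: 29.9
tool_pos: [0.5609, -0.0499, 0.1049]
tool_rot: [0.0, 1.0, -0.012, -0.0]
ft_force: [-0.3, 1.2, -0.8]
opening: 0.007
grip_force: 0.5
```

The catch is passed. Follow gently until the seal is felt.

>>> jog_arm(targets=[[[0,0.001,0],0],[[0,0.002,0],0]])

```text
t: 30.07
tool_pos: [0.5608, -0.0515, 0.1048]
tool_rot: [-0.0, 1.0, -0.012, -0.0]
ft_force: [0.7, 6.5, 0.6]
opening: 0.002
grip_force: 3.2
```

>>> jog_arm(targets=[[[0,0.001,0],0],[[0,0.002,0],0]])

```text
t: 30.23
tool_pos: [0.5608, -0.052, 0.1048]
tool_rot: [-0.002, 1.0, -0.013, -0.0]
ft_force: [0.0, 14.2, 0.6]
opening: -0.001
grip_force: 6.8
```

>>> jog_arm(targets=[[[0,0.001,0],0],[[0,0.001,0],0]])

```text
t: 30.4
tool_pos: [0.5607, -0.0521, 0.1048]
tool_rot: [-0.003, 1.0, -0.013, -0.0]
ft_force: [0.8, 13.9, 2.7]
opening: 0.004
grip_force: 7.1
```

Travel since the catch began is 13.5 mm and the seal is bearing at 14 N, so the door is shut. Back off and check.

>>> jog_arm(targets=[[[0,-0.004,0],0],[[0,-0.015,0],0],[[0,-0.03,0],0],[[0,-0.03,0],0],[[0,-0.03,-0.035],0],[[0,-0.03,-0.075],0],[[0,-0.03,-0.11],0],[[-0.03,-0.06,-0.14],0],[[-0.06,-0.1,-0.15],0],[[-0.1,-0.14,-0.15],0]])

```text
t: 31.23
tool_pos: [0.4876, 0.0628, 0.2564]
tool_rot: [0.001, 1.0, -0.013, 0.004]
ft_force: [0.6, 1.0, 0.3]
opening: 0.006
grip_force: 0.0
```

>>> jog_arm(targets=[[[-0.03,-0.03,0],0],[[-0.06,-0.06,0],0],[[-0.09,-0.09,0],0],[[-0.1,-0.12,0],0],[[-0.1,-0.12,0],0],[[-0.1,-0.12,0],0]])

```text
t: 31.73
tool_pos: [0.389, 0.1862, 0.253]
tool_rot: [0.0, 1.0, -0.01, 0.001]
ft_force: [0.4, 0.5, -0.6]
opening: 0.006
grip_force: 0.0
```

```bash
python3 -c "
from h import *
p,d=bot.grab_frame('top');W=cloud('top',d);q,_=bot.grab_frame('scene')
a=cv2.resize(p[200:290,190:390,::-1],(800,360));b=cv2.resize(q[200:290,200:360,::-1],(427,240))
im=np.zeros((600,800,3),np.uint8);im[:360]=a;im[360:,:427]=b;cv2.imwrite('pics/end.png',im)
z=W[...,2];dx=(W[...,:2]-O)@X;dy=(W[...,:2]-O)@Y
m=(dx>-.05)&(dx<-.018)&(dy>-.02)&(dy<.12)&(z>.03)&(z<.055);print('pull',m.sum(),m.any() and np.round([np.nanpercentile(q[m]*1e3,[2,50,98]) for q in (dx,dy,z)],1))
print(bot.get_state()['ft_force'],bot.get_state()['t'],bot.get_state()['tool_pos'])
"
```

```text
pull 59 [[-47.2 -33.  -18.3]
 [ 18.   23.2  28.3]
 [ 32.4  44.2  50.5]]
[-0.12043762 -0.36264057 -0.57113951] 31.8333 [0.3899537  0.18483095 0.25294107]
```

View pics/end.png

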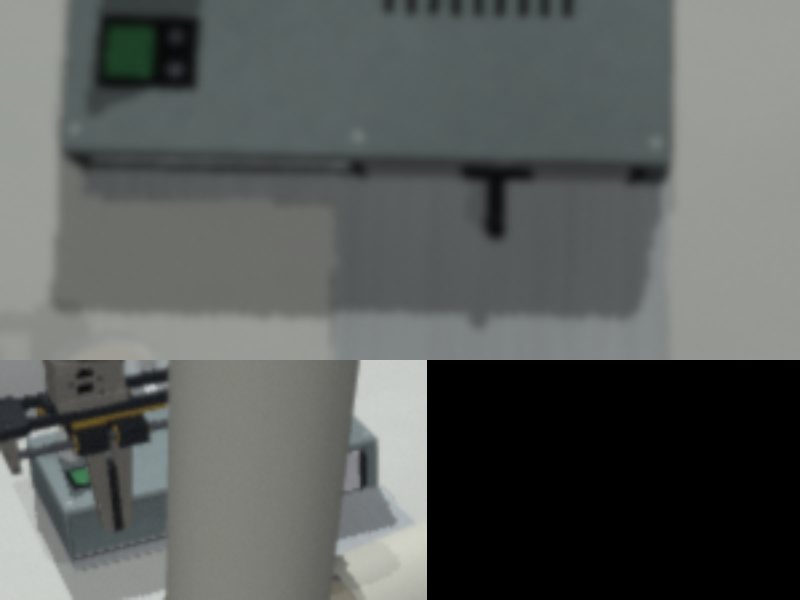

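The pull at (495,205) is at dryer y 23 mm, against 24 mm expected when shut. The door covers both bays and meets the post, and the arm is clear. Handing in.

```bash
python3 -c "
from bench import bot
print(bot.job_done())"
```

```text
the job is handed in; nothing more can be done
None
```

The carrier was turned round and pushed onto the stop (7.5 N at the wrist), the door was shut past its catch, and the job was handed in at about 32 s with no verdict returned; because the tool can't tilt under the roof edge, I borrowed the unlisted blue carrier as a pusher and put it back where it was.

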